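# Tap a bearing cup home in the buffing-spindle housing

## Task

Take the brass drift out of its wooden block and with its end tap the steel bearing cup down into the housing, working alternately around the cup's rim with gentle pushes so that it goes in square and never cocks, until it sits fully home on the hidden shoulder all round. Touch the cup only with the drift, never strike hard (keep under 40 N), then put the drift back upright in its block and leave the other things on the bench alone.

Things in the scene. Friction and masses are not known exactly. Their poses are not given: they have to be found in the camera images.
- housing: Grey round cast bearing housing bolted to the bench, 116 mm across, 54 mm high, on a 140 mm round foot. Origin at the centre of its underside, z up; yaw does not matter. In its top a recess 84 mm across, 14 mm deep (floor 40 mm above the bench), in that floor the 72 mm bore, same axis. The shoulder in the bore, hidden under the cup, lies 18 to 26 mm above the bench: its depth must be felt.
- cup: Plain steel bearing cup, a ring 70 mm outside, 50 mm inside, 24 mm high. Origin at the centre of its lower face, own z along the ring's axis (up when square). It starts entered in the bore on the housing's axis, lower face 32 to 34 mm above the bench, leaning up to 4 degrees any way. Tight fit: it stays where it is left, and may never lean over 7 degrees (1 mm between opposite sides is about 1 degree).
- cup_rim (a point): Centre of the cup's flat upper rim (24 mm above its lower face); the rim is 10 mm wide, its middle 30 mm from the axis. A push on one side lowers that side and hardly the opposite one. Under 5 N nothing moves; the tapped spot needs about 9 N at 20 mm/s, 15 N at 45 mm/s. Home, it meets a solid stop, the rim then 4 to 12 mm below the housing's top edge, above the recess floor.
- drift: Loose brass rod with flat ends, 16 mm in diameter, 120 mm long, 0.15 to 0.25 kg, the tool for tapping. Origin at the centre of its lower end, its z axis along the rod. It stands upright in the wooden block: lower end 15 mm above the bench, upper end at 135 mm, with 90 mm showing above the block.
- block: Dark wooden block fixed to the bench, 80 x 80 mm and 45 mm high, origin at the centre of its underside, z up. One upright hole in the middle of its top, 19 mm in diameter with a chamfered mouth, 30 mm deep (its bottom is 15 mm above the bench), holds the drift.
- calculator: Bystander: black desk calculator lying flat, 120 x 68 x 15 mm, between the housing and the block. Origin under its centre.
- glue_jar: Bystander: amber glass jar, 64 mm in diameter, 75 mm high, standing. Origin under its centre.
- mallet: Bystander: wooden mallet lying on the bench, head 55 x 110 x 62 mm with its origin under the head's centre, 200 mm handle towards its own -x.
- rasp: Bystander: rasp with a wooden handle lying on the bench, 310 mm long along its own x, 24 mm high.
Things that resemble listed ones, but are neither listed nor needed, are in the scene too. Leave any purple or white look-alike of the drift alone.

How it is judged:
By the outcome, as a careful person would: the job done as asked, in the order asked, and still so for the second after the job is handed in, with the robot touching nothing.
It also fails if it takes over 72 s, if anything falls off the work surface, if the arm or the gripper's body presses on something with over 40 N, if the wrist force passes 120 N, or if a joint passes its speed limit or range.

## Robot

A 6-joint arm with a two-finger parallel gripper is mounted at the origin on the work surface. World frame = base frame: x ahead of the robot, y to its left, z up, the work surface at z = 0. Lengths are in m, angles in degrees, forces in N, time in s.
With the tool pointing down it reaches from about 0.35 to 0.875 m from the base axis. Payload 4.2 kg.
Tool frame: the origin (TCP) lies at the very end of the fingers, on their centre line; the grasp point (between the pads) lies 19 mm behind it (r.grip_point_offset is the distance from the TCP to the grasp point, in m); z points along the fingers, y is the line along which they close (so a half turn about z gives the same grasp; the last joint's range is limited). The gripper opens to 87 mm and grips with 3 to 60 N. Pads are 19 mm wide; open, the fingers measure 117 mm over their backs; the gripper's body (75 mm by 190 mm) begins 51 mm behind the grasp point.
Start: joints at [-54.053, 22.042, 0.453, 0, -68.411, -14.817], TCP at [0.225, -0.583, 0.223] pointing down, gripper open.
Joint ranges: [-179.83, 179.83], [-69.29, 118.12], [-61.27, 80.66], [-181.25, 117.63], [-171.15, -9.14], [-177.46, 177.46]. Speed limits (degrees/s): [159.86, 159.86, 180, 180, 180, 180].

## Interface

Orientations are given as a 3x3 rotation matrix whose columns are the frame's x, y, z axes.
In Python, from station import r, cams gives the robot as it stands. The module is installed in compiled form; this text tells all that it offers.
- The arm moves only by the shell command python3 -m handwheel 'ROWS'. ROWS is JSON, a list that holds one entry, the list of rows, each a list of 7 numbers: the turn, a rotation vector about the tool's x, y, z in units of 6 degrees (1.0 is 6 degrees), then the shift along the tool's x, y, z in m, then the finger opening in m, from 0 to 0.087. In form: [[[ax, ay, az, x, y, z, jaw], ...]]. A call has 1 to 12 rows; each row shifts and turns the commanded pose from where the row before left it, along the tool's axes as they then stand; what a row does not reach is not made up. A row lasts 1/10 s, in which the tool goes at most 50 mm and 8.59 degrees, less where a joint would pass 70% of its speed; a pose out of reach is approached as far as the arm can. A call with a gripper value outside its range is refused whole. The fingers move at their own pace and stop on an object; the grip force is fixed at half the most. Time passes only in rows, so rows that do not move let the fingers close. It gives the time, the measured TCP pose, the force, the opening and the grip force at its end, in the units of the state.
- r.sense(): the state, without advancing time (a new reading comes with each control period).
- cams.capture(name): name is "side" or "top"; returns the picture (400x640x3 uint8, red, green, blue); there is no depth.
- cams.get_calibration(name): a dict with "camera_matrix" (3x3 intrinsics, pixels), "rvec" (rotation vector, rad) and "tvec" (3), from world to camera coordinates, as OpenCV has them. Camera axes: x right, y down, z forward; pixel columns grow to the right and rows downward; lengths in m; the calibration is good to about 2 mm. A picture is of the moment at which its call begins. get_calibration takes no time and is no camera call.
- r.finish_job(): hands the job in; it is judged then, once.
The state is a dict: "time_s": time; "joints": joint angles; "joint_velocities": joint speeds; "effort": joint torques, N m; "tcp_pos": TCP position; "ee_rot": TCP orientation; "wrist_force": force on the tool from outside, world axes, zero at the start; "moment": the same for the moment, N m; "gripper_width": opening from 0.0 (shut) to 1.0 (fully open); "gripper_force": force on a finger pad.
Only numpy, scipy, OpenCV 4.12 (cv2) and the standard library are available. Lean on these libraries where they do the work, as an engineer would, in place of code of your own. Each camera call takes 0.05 s, during which the arm holds its last target. There are 200 camera calls.

## Working session

There is one attempt and no reset: what is moved stays moved. The work goes in short steps, Python scripts to look and compute and a shell command to move; the robot and the scene stay as the last step left them, time stands still between calls to the robot, and variables do not carry over. Pictures are saved under pics/ and viewed, at most 10 in all, crops included, and the job is handed in when it is done.

```bash
mkdir -p pics
python3 - <<'E'
from station import r,cams
import cv2,numpy as np
for n in("side","top"):
    cv2.imwrite(f"pics/{n}0.png",cams.capture(n)[:,:,::-1])
    c=cams.get_calibration(n);R=cv2.Rodrigues(np.array(c["rvec"],float))[0]
    print(n,np.round(c["camera_matrix"],1).tolist(),np.round(-R.T@np.array(c["tvec"]).ravel(),3),np.round(R,2).tolist())
s=r.sense();print(s["time_s"],s["tcp_pos"],np.round(s["ee_rot"],3).tolist(),s["wrist_force"],r.grip_point_offset)
E
```

```text
side [[430.6, 0.0, 317.0], [0.0, 430.6, 203.8], [0.0, 0.0, 1.0]] [ 0.349 -0.687  0.529] [[0.92, -0.39, 0.02], [-0.19, -0.5, -0.85], [0.34, 0.77, -0.53]]
top [[470.7, 0.0, 315.1], [0.0, 470.7, 196.7], [0.0, 0.0, 1.0]] [ 0.487 -0.015  1.157] [[-0.0, -1.0, -0.02], [-0.99, 0.0, -0.13], [0.13, 0.01, -0.99]]
0.1 [ 0.22514348 -0.58246639  0.22157075] [[-0.933, -0.36, -0.001], [-0.36, 0.933, 0.002], [0.0, 0.002, -1.0]] [-0.2547569   1.34527259 -0.34986283] 0.0187
```

View pics/side0.png

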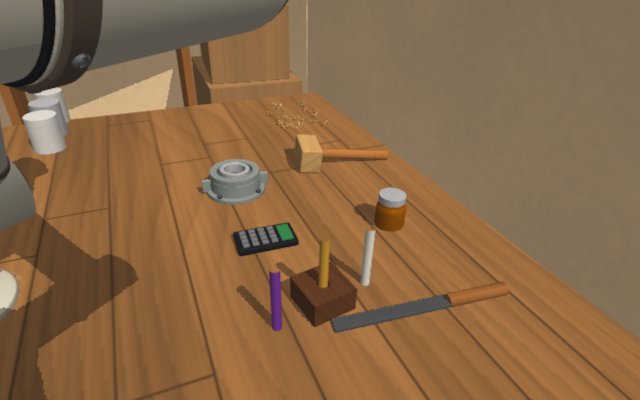

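View pics/top0.png

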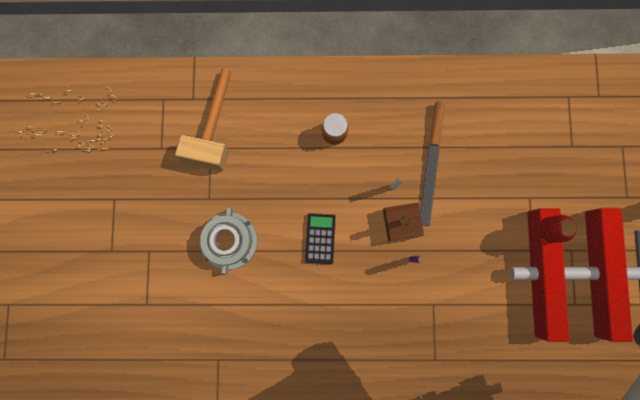

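The brass drift stands in the block: side (324,262), top (405,221). Possible confusions are the white rod at side (367,258) / top (396,184) and the purple rod at side (276,300) / top (415,259). The housing is at side (235,180), top (228,240). I choose the brass one in the block.

```bash
cat > h.py <<'E'
from station import r,cams
import cv2,numpy as np
def cal(n):
    c=cams.get_calibration(n);R=cv2.Rodrigues(np.array(c["rvec"],float))[0];return np.array(c["camera_matrix"]),R,np.array(c["tvec"],float).ravel()
def ray(n,p):
    K,R,t=cal(n);return -R.T@t,R.T@np.linalg.inv(K)@np.array([p[0],p[1],1.])
def plane(n,p,z):
    o,d=ray(n,p);return o+d*(z-o[2])/d[2]
def tri(ps,pt):
    (a,u),(b,v)=ray("side",ps),ray("top",pt)
    s=np.linalg.lstsq(np.stack([u,-v],1),b-a,rcond=None)[0];A=a+u*s[0];B=b+v*s[1];return (A+B)/2,np.linalg.norm(A-B)
def proj(n,X):
    K,R,t=cal(n);q=K@(R@np.array(X)+t);return q[:2]/q[2]
E
python3 - <<'E'
from h import *
S=cv2.imread("pics/side0.png");T=cv2.imread("pics/top0.png")
def blob(img,lo,hi,box):
    x0,y0,x1,y1=box;h=cv2.cvtColor(img,cv2.COLOR_BGR2HSV)[y0:y1,x0:x1];m=cv2.inRange(h,lo,hi)
    n,l,s,c=cv2.connectedComponentsWithStats(m);i=1+np.argmax(s[1:,4]);ys,xs=np.where(l==i);return xs+x0,ys+y0
def axis(xs,ys):
    # width-centred ends
    f=np.polyfit(ys,xs,1);return [(round(np.polyval(f,y),1),int(y)) for y in(ys.min(),ys.max())]
hsv=cv2.cvtColor(S,cv2.COLOR_BGR2HSV);print(hsv[255,324],hsv[300,276],hsv[255,367],hsv[300,310])
for nm,lo,hi,b in(("brass",(15,150,90),(30,255,255),(312,232,337,292)),("purple",(125,80,30),(150,255,255),(262,260,292,340)),("white",(0,0,120),(180,60,255),(355,225,380,292))):
    xs,ys=blob(S,lo,hi,b);e=axis(xs,ys);print(nm,e,len(xs))
    for z,p in((.135,e[0]),(.12,e[0]),(.0,e[1]),(.045,e[1])):print("  ",z,plane("side",p,z).round(3))
# block top in top view, housing
xs,ys=blob(T,(0,60,20),(12,255,110),(375,195,430,250));print("block",cv2.minAreaRect(np.stack([xs,ys],1).astype(np.float32)))
h=cv2.cvtColor(T,cv2.COLOR_BGR2HSV);print(h[240,245],h[240,212],h[232,226])
c=cv2.resize(S[150:210,195:275],None,fx=5,fy=5,interpolation=cv2.INTER_CUBIC);d=cv2.resize(S[230:325,285:365],None,fx=3.16,fy=3.16,interpolation=cv2.INTER_CUBIC)
t=cv2.resize(T[205:275,192:262],None,fx=4.2,fy=4.2,interpolation=cv2.INTER_CUBIC);u=cv2.resize(T[170:270,370:440],None,fx=3,fy=3,interpolation=cv2.INTER_CUBIC)
o=np.zeros((600,720,3),np.uint8)
for im,(x,y) in((c,(0,0)),(d,(410,0)),(t,(0,302)),(u,(410,300))):
    hh=min(im.shape[0],600-y);ww=min(im.shape[1],720-x);o[y:y+hh,x:x+ww]=im[:hh,:ww]
cv2.imwrite("pics/crop1.png",o)
E
```

```text
[ 19 192 161] [141 161 127] [ 19  29 170] [ 11 158  89]
brass [(np.float64(322.8), 232), (np.float64(323.7), 288)] 672
   0.135 [ 0.577 -0.192  0.135]
   0.12 [ 0.586 -0.174  0.12 ]
   0.0 [ 0.59  -0.178  0.   ]
   0.045 [ 0.569 -0.221  0.045]
purple [(np.float64(274.6), 272), (np.float64(276.4), 330)] 541
   0.135 [ 0.478 -0.254  0.135]
   0.12 [ 0.483 -0.237  0.12 ]
   0.0 [ 0.483 -0.237  0.   ]
   0.045 [ 0.471 -0.275  0.045]
white [(np.float64(370.8), 231), (np.float64(364.8), 285)] 423
   0.135 [ 0.649 -0.217  0.135]
   0.12 [ 0.66  -0.199  0.12 ]
   0.0 [ 0.661 -0.198  0.   ]
   0.045 [ 0.635 -0.239  0.045]
block ((403.158935546875, 221.78323364257812), (33.52861022949219, 36.87386703491211), 81.25383758544922)
[ 33  20 155] [ 11  20 201] [ 14 148 110]
```

View pics/crop1.png

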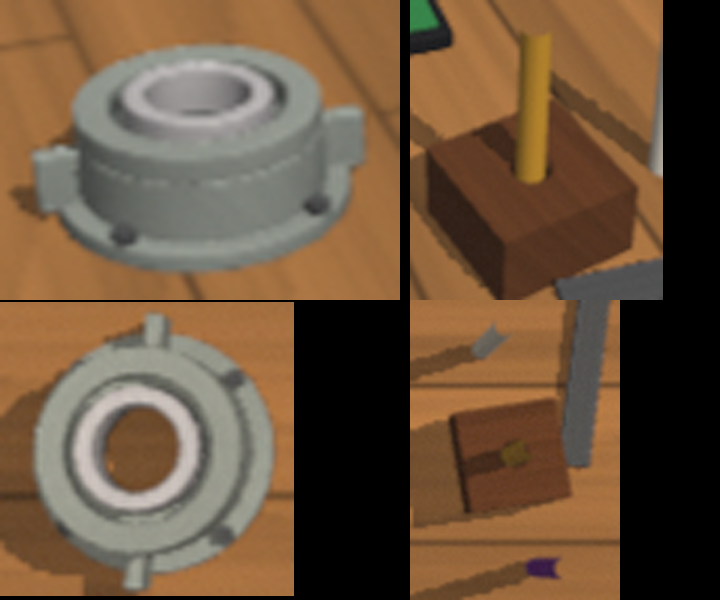

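Crop: the brass rod stands in the dark block, with its top centre at side (325,242) and top view (405,221). The white and purple rods stand clear of it. The cup in the housing has its centre at about top (225.5,238).

Run:
```python
from h import *
S=cv2.imread("pics/side0.png");T=cv2.imread("pics/top0.png")
print("drift top",plane("side",(325.2,242),.135).round(4),"mouth",plane("side",(323.5,285),.045).round(4))
print("block top",plane("top",(403.7,221.7),.045).round(4))
d=plane("side",(325.2,242),.135)
for p in([.5,-.2,0],): pass
print("proj in top of drift top/mouth",proj("top",d).round(1),proj("top",[d[0],d[1],.045]).round(1))
# housing ring: fit ellipses in top view
h=cv2.cvtColor(T,cv2.COLOR_BGR2HSV)
m=cv2.inRange(h,(0,0,90),(180,70,255));m[:, :190]=0;m[:,265:]=0;m[:200]=0;m[280:]=0
m2=cv2.inRange(h,(0,0,165),(20,45,255));m2[:, :200]=0;m2[:,255:]=0;m2[:210]=0;m2[270:]=0
for k,mm in(("housing",m),("cup",m2)):
    cs,hi=cv2.findContours(mm,cv2.RETR_CCOMP,cv2.CHAIN_APPROX_NONE)
    for c,hh in zip(cs,hi[0]):
        if len(c)>25:
            e=cv2.fitEllipse(c);print(k,len(c),np.round(e[0],1),np.round(e[1],1),"parent",hh[3],[plane("top",e[0],z).round(4).tolist() for z in(.054,.057)])
px=lambda X,D,z:0
for z in(.054,.057):print(z,np.linalg.norm(proj("top",[.45,.2,z])-proj("top",[.45,.27,z])))
h=cv2.cvtColor(S,cv2.COLOR_BGR2HSV)
m2=cv2.inRange(h,(0,0,170),(20,45,255));m2[:, :205]=0;m2[:,262:]=0;m2[:155]=0;m2[190:]=0
cs,hi=cv2.findContours(m2,cv2.RETR_CCOMP,cv2.CHAIN_APPROX_NONE)
for c,hh in zip(cs,hi[0]):
    if len(c)>20:
        e=cv2.fitEllipse(c);print("side cup",len(c),np.round(e[0],1),np.round(e[1],1),hh[3],plane("side",e[0],.057).round(4))
print("side crop: housing top outline centre",plane("side",(195+197/5,150+103/5),.054).round(4),"cup",plane("side",(195+198/5,150+98/5),.057).round(4))
```

```text
drift top [ 0.5704 -0.2173  0.135 ] mouth [ 0.5718 -0.2143  0.045 ]
block top [ 0.5708 -0.2068  0.045 ]
proj in top of drift top/mouth [415.6 218.8] [408.1 221.9]
housing 172 [228.  240.5] [55.6 59. ] parent -1 [[0.527, 0.2063, 0.054], [0.5269, 0.2057, 0.057]]
housing 56 [225.  239.6] [18.7 21.3] parent 0 [[0.5293, 0.2135, 0.054], [0.5292, 0.2129, 0.057]]
cup 81 [223.9 239.3] [27.9 28.7] parent -1 [[0.5299, 0.2159, 0.054], [0.5298, 0.2153, 0.057]]
cup 64 [224.  239.4] [22.2 23.2] parent 0 [[0.5297, 0.2158, 0.054], [0.5296, 0.2151, 0.057]]
0.054 30.041413191505736
0.057 30.123108690594346
side cup 105 [234.2 168.3] [11.4 25.8] -1 [0.5302 0.2139 0.057 ]
side crop: housing top outline centre [0.5291 0.2084 0.054 ] cup [0.5296 0.2074 0.057 ]
```

Run:
```python
from h import *
S=cv2.imread("pics/side0.png");T=cv2.imread("pics/top0.png")
h=cv2.cvtColor(T,cv2.COLOR_BGR2HSV)
for y in range(213,229):print(y,' '.join("%3d/%3d"%(h[y,x,0],h[y,x,2]) for x in range(397,420)))
h=cv2.cvtColor(S,cv2.COLOR_BGR2HSV)
for y in (246,260,275,283):
    x=[x for x in range(312,337) if 17<=h[y,x,0]<=30 and h[y,x,1]>170];print(y,x[0],x[-1])
for y in range(236,247):print(y,' '.join("%3d/%3d"%(h[y,x,0],h[y,x,2]) for x in range(317,333)))
for z in(.045,.12,.135):print(z,proj("side",[.571,-.207,z]).round(1),proj("top",[.571,-.207,z]).round(1))
```

```text
213  12/105  11/104  10/104  11/104  11/105  12/104  12/106  11/103  11/108  11/105  11/105  11/104  11/102  12/103  12/105  11/104  11/106  11/104  12/103  11/103  10/103  11/104  10/102
214  11/103  11/104  11/105  11/104  11/107  12/104  10/106  11/104  11/105  11/104  11/104  11/106  11/102  12/103  11/103  11/104  11/105  11/106  12/107  11/105  11/108  12/107  11/ 99
215  11/105  10/105  11/102  12/102  10/103  11/105  12/103  11/102  11/105  12/102  11/105  11/104  10/106  11/107  11/106  12/109  11/109  11/106  11/110  12/108  10/110  11/110  11/103
216  11/102  12/103  11/105  11/103  13/102  12/ 98  11/ 96  12/ 91  11/ 90  13/ 94  15/101  14/104  11/108  11/108  11/107  12/106  11/105  13/104  11/103  11/101  11/102  11/100  11/ 97
217  13/104  12/107  12/105  11/104  10/ 97  11/ 83  13/ 79  15/ 83  17/ 86  17/ 98  17/101  13/100  12/101  12/101  11/ 97  12/ 96  11/ 99  11/ 99  12/ 97  10/ 98  10/ 98  11/100  11/ 96
218  11/107  10/108  10/104  11/100  12/ 84  14/ 74  17/ 81  18/ 91  19/ 93  19/ 99  18/ 94  14/ 87  10/ 93  12/ 98  12/ 97  12/ 98  10/ 99  11/ 99  12/ 96  11/
[... 2808 characters left out ...]
 19/153  19/162  19/170  19/173  20/171  18/160  15/148  15/146  14/146
243  14/157  14/132  15/104  18/ 99  19/110  19/127  19/144  19/154  19/165  19/170  19/172  19/173  18/160  15/147  15/146  15/146
244  14/166  14/151  16/119  19/ 99  19/110  19/129  20/144  19/154  19/164  19/172  19/173  19/171  18/159  15/147  14/146  14/147
245  15/168  14/164  15/134  19/ 97  19/112  19/131  19/145  19/154  19/166  19/171  19/175  19/172  17/160  15/148  14/147  14/147
246  14/168  14/169  15/140  19/ 99  19/113  19/131  19/146  19/155  19/165  19/171  19/174  19/172  17/159  14/151  14/150  14/149
0.045 [321.2 282.2] [403.8 221.6]
0.12 [322.6 245.9] [409.6 219.1]
0.135 [322.8 238.1] [410.9 218.5]
```

```bash
python3 -m handwheel '[[[0,0,1.17,0,0,0,0.06],[0,0,1.17,0,0,0,0.06],[0,0,1.18,0,0,0,0.06],[0,0,0,-0.03,0.0325,0,0.06],[0,0,0,-0.03,0.0325,0,0.06],[0,0,0,-0.03,0.0325,0,0.06],[0,0,0,-0.03,0.0325,0,0.06],[0,0,0,-0.03,0.0325,0,0.06],[0,0,0,-0.03,0.0325,0,0.06],[0,0,0,-0.03,0.0325,0,0.06],[0,0,0,-0.03,0.0325,0,0.06],[0,0,0,-0.03,0.0325,0,0.06]]]'; python3 -c "
from station import r
import numpy as np
print(np.round(r.sense()['ee_rot'],3).tolist())"
```

```text
time_s: 1.3
tcp_pos: [0.496, -0.2887, 0.2222]
ee_rot: [[-1.0, -0.0, -0.001], [-0.0, 1.0, 0.0], [0.001, 0.0, -1.0]]
wrist_force: [0.9, -0.8, -0.8]
gripper_width: 0.688
gripper_force: 0.0
[[-1.0, -0.0, -0.001], [-0.0, 1.0, 0.0], [0.001, 0.0, -1.0]]
```

```bash
python3 -m handwheel '[[[0,0,0,-0.025,0.027,0,0.06],[0,0,0,-0.025,0.027,0,0.06],[0,0,0,-0.026,0.0267,0,0.06],[0,0,0,0,0,0.03,0.06],[0,0,0,0,0,0.03,0.06],[0,0,0,0,0,0,0.06]]]'
python3 - <<'E'
from h import *
S=cams.capture("side");T=cams.capture("top")
p=np.array(r.sense()["tcp_pos"]);print(p,proj("side",p).round(1),proj("top",p).round(1))
c=cv2.resize(S[140:320,240:400],None,fx=3.3,fy=3.3,interpolation=cv2.INTER_CUBIC);t=cv2.resize(T[160:270,370:440],None,fx=3.8,fy=3.8,interpolation=cv2.INTER_CUBIC)
o=np.zeros((600,800,3),np.uint8);o[:c.shape[0],:c.shape[1]]=c;o[:t.shape[0],530:530+t.shape[1]]=t
cv2.imwrite("pics/near1.png",o[:,:,::-1])
E
```

```text
time_s: 1.9
tcp_pos: [0.5681, -0.2084, 0.1575]
ee_rot: [[-1.0, 0.0, -0.011], [0.0, 1.0, 0.003], [0.011, 0.003, -1.0]]
wrist_force: [-0.7, -0.5, 0.8]
gripper_width: 0.69
gripper_force: 0.0
[ 0.57121068 -0.20996739  0.16254358] [324.3 224.3] [414.7 217.3]
```

View pics/near1.png

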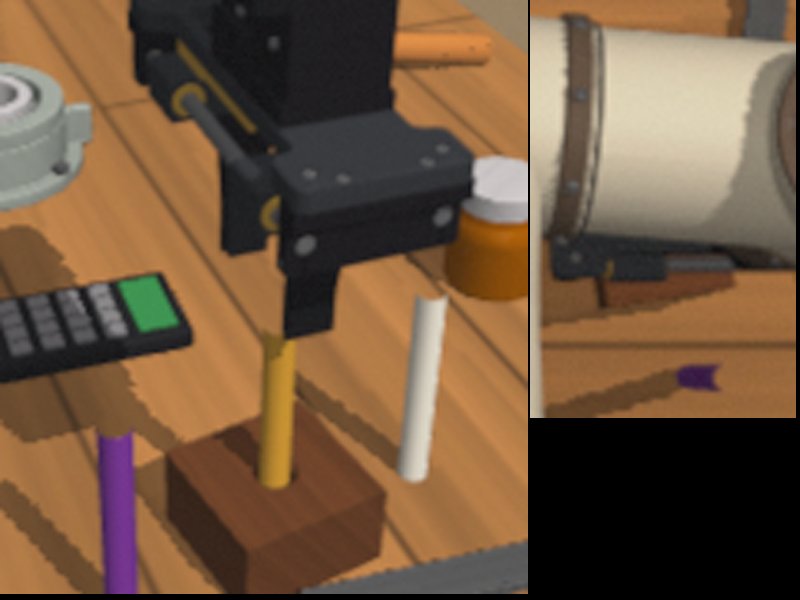

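The side crop shows the open fingers straddling the brass rod, near tip at px (333,241) and far tip at about (313,216). The midpoint lies on the rod axis within about 2 mm. I go down and grip.

```bash
python3 -m handwheel '[[[0,0,0,-0.001,0,0.027,0.06],[0,0,0,0,0,0.028,0.06],[0,0,0,0,0,0.027,0.06],[0,0,0,0,0,0,0.06],[0,0,0,0,0,0,0.0],[0,0,0,0,0,0,0.0],[0,0,0,0,0,0,0.0],[0,0,0,0,0,0,0.0],[0,0,0,0,0,0,0.0],[0,0,0,0,0,0,0.0]]]'
```

```text
time_s: 3.0
tcp_pos: [0.5724, -0.2097, 0.0809]
ee_rot: [[-1.0, -0.0, 0.001], [-0.0, 1.0, -0.0], [-0.001, -0.0, -1.0]]
wrist_force: [-0.0, -0.5, 0.5]
gripper_width: 0.228
gripper_force: 0.0
```

```bash
python3 -m handwheel '[[[0,0,0,0,0,0,0.0],[0,0,0,0,0,0,0.0],[0,0,0,0,0,0,0.0],[0,0,0,0,0,0,0.0]]]'
```

```text
time_s: 3.4
tcp_pos: [0.5723, -0.2097, 0.0807]
ee_rot: [[-1.0, -0.0, 0.0], [-0.0, 1.0, -0.0], [-0.0, -0.0, -1.0]]
wrist_force: [0.4, -0.7, 2.0]
gripper_width: 0.174
gripper_force: 30.0
```

```bash
python3 -m handwheel '[[[0,0,0,0,0,-0.015,0],[0,0,0,0,0,-0.03,0],[0,0,0,0,0,-0.035,0],[0,0,0,0.004,0.038,0,0],[0,0,0,0.005,0.042,0,0],[0,0,0,0.005,0.042,0,0],[0,0,0,0.005,0.042,0,0],[0,0,0,0.005,0.042,0,0],[0,0,0,0.005,0.042,0,0],[0,0,0,0.005,0.042,0,0],[0,0,0,0.005,0.042,0,0],[0,0,0,0.004,0.042,0,0]]]'
python3 -m handwheel '[[[0,0,0,0.0,0.044,0,0],[0,0,0,0,0,0,0],[0,0,0,0,0,0,0]]]'
python3 - <<'E'
from h import *
S=cams.capture("side");T=cams.capture("top");cv2.imwrite("pics/side2.png",S[:,:,::-1])
s=r.sense();p=np.array(s["tcp_pos"]);print(p,s["wrist_force"])
tip=p-[0,0,.0657];print("tip px",proj("side",tip).round(1),proj("top",tip).round(1))
c=cv2.resize(S[70:210,170:300],None,fx=4.2,fy=4.2,interpolation=cv2.INTER_CUBIC);t=cv2.resize(T[190:290,190:260],None,fx=3.5,fy=3.5,interpolation=cv2.INTER_CUBIC)
o=np.zeros((600,800,3),np.uint8);o[:c.shape[0],:c.shape[1]]=c;o[:t.shape[0],550:550+t.shape[1]]=t
cv2.imwrite("pics/near2.png",o[:,:,::-1])
E
```

```text
time_s: 4.6
tcp_pos: [0.528, 0.1658, 0.1598]
ee_rot: [[-1.0, -0.0, -0.002], [-0.0, 1.0, -0.0], [0.002, -0.0, -1.0]]
wrist_force: [1.1, 0.1, -2.2]
gripper_width: 0.175
gripper_force: 30.0
time_s: 4.9
tcp_pos: [0.5283, 0.2091, 0.1595]
ee_rot: [[-1.0, -0.002, -0.002], [-0.002, 1.0, -0.001], [0.002, -0.001, -1.0]]
wrist_force: [-0.3, -0.7, -2.6]
gripper_width: 0.178
gripper_force: 30.0
[0.528589   0.20749898 0.15982248] [ 3.88349767e-01 -3.02117874e-03 -3.63414604e+00]
tip px [232.9 155.3] [224.  239.2]
```

View pics/near2.png

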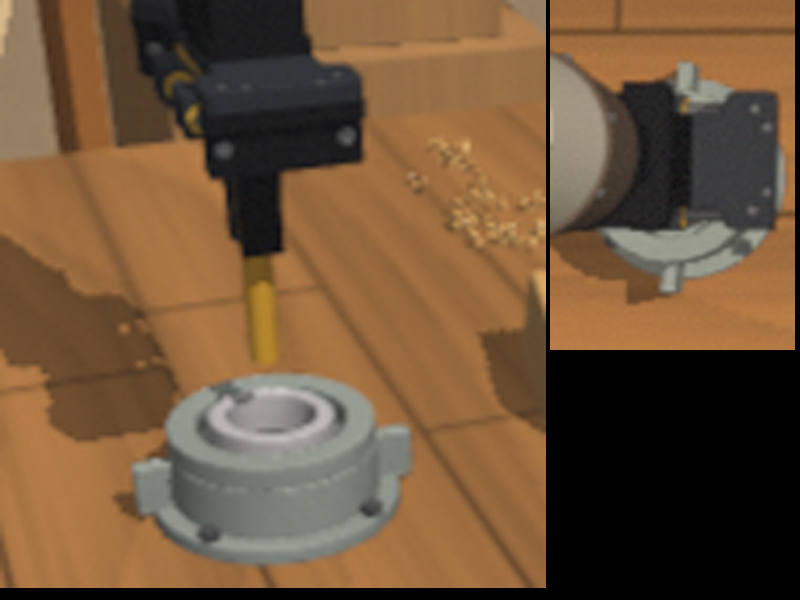

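Side crop: drift tip at crop (264,356) = px (232.9,155), matching the kinematic prediction (232.9,155.3). The housing top is centred near px (234.5,170.5). Next I back-project its upper arc and fit a circle.

Run:
```python
from h import *
def circ(P,R=None):
    A=np.c_[2*P[:,:2],np.ones(len(P))];b=(P[:,:2]**2).sum(1);s=np.linalg.lstsq(A,b,rcond=None)[0];R0=np.sqrt(s[2]+s[0]**2+s[1]**2)
    if R is None:return s[:2].round(4),R0.round(4)
    from scipy.optimize import least_squares
    f=least_squares(lambda c:np.hypot(*(P[:,:2]-c).T)-R,s[:2],loss="soft_l1",f_scale=.001);return f.x.round(4),np.std(f.fun).round(4)
S0=cv2.imread("pics/side0.png");h=cv2.cvtColor(S0,cv2.COLOR_BGR2HSV)
g=(h[:,:,1]<70)
arc=[]
for x in range(212,258):
    ys=[y for y in range(150,185) if g[y,x] and g[y+1,x]];  arc.append((x,ys[0]-.5))
P=np.array([plane("side",p,.054) for p in arc]);print("housing top side",circ(P),circ(P,.058))
# cup rim outer upper arc: bright start after housing grey
gr=cv2.cvtColor(S0,cv2.COLOR_BGR2GRAY).astype(float)
for x in(226,234,242):print(x,gr[155:186,x].astype(int).tolist(),h[155:186,x,1].tolist())
T0=cv2.imread("pics/top0.png");ht=cv2.cvtColor(T0,cv2.COLOR_BGR2HSV);gt=cv2.cvtColor(T0,cv2.COLOR_BGR2GRAY)
print(gt[239,195:265].tolist());print(gt[205:275,224].tolist())
```

```text
housing top side (array([0.5299, 0.2156]), np.float64(0.057)) (array([0.5296, 0.2146]), np.float64(0.0013))
226 [124, 124, 123, 124, 126, 143, 149, 152, 166, 178, 172, 149, 138, 138, 137, 138, 143, 168, 176, 145, 123, 123, 124, 138, 146, 146, 135, 118, 111, 109, 110] [154, 152, 154, 153, 141, 45, 15, 15, 6, 6, 7, 5, 7, 7, 7, 5, 7, 6, 6, 5, 8, 8, 8, 11, 14, 14, 17, 17, 16, 16, 14]
234 [116, 117, 117, 117, 141, 151, 153, 171, 181, 164, 154, 152, 151, 150, 148, 147, 145, 114, 153, 182, 161, 147, 147, 149, 148, 146, 144, 129, 120, 119, 118] [155, 154, 154, 132, 35, 15, 15, 6, 7, 8, 5, 7, 5, 8, 7, 7, 9, 7, 5, 7, 6, 7, 7, 12, 14, 14, 14, 16, 15, 13, 13]
242 [115, 116, 117, 116, 145, 151, 148, 132, 167, 177, 140, 113, 105, 104, 104, 102, 149, 173, 182, 163, 152, 144, 146, 147, 147, 149, 134, 123, 123, 123, 129] [156, 153, 153, 151, 40, 15, 15, 13, 8, 8, 5, 7, 7, 5, 5, 5, 7, 6, 8, 6, 8, 7, 12, 15, 15, 14, 15, 12, 14, 16, 16]
[85, 85, 85, 84, 90, 122, 156, 159, 158, 157, 157, 142, 100, 94, 143, 190, 198, 195, 173, 132, 117, 90, 73, 83, 85, 85, 85, 82, 82, 85, 87, 83, 82, 83, 82, 84, 82, 85, 84, 113, 163, 189, 194, 180, 130, 81, 89, 122, 152, 152, 152, 153, 151, 146, 124, 108, 113, 135, 153, 155, 152, 143, 118, 123, 127, 124, 126, 127, 126, 127]
[120, 122, 124, 121, 123, 111, 92, 87, 98, 100, 116, 150, 156, 157, 155, 156, 150, 104, 105, 146, 182, 192, 191, 181, 113, 78, 83, 83, 81, 81, 80, 85, 87, 87, 85, 83, 87, 87, 87, 84, 87, 86, 83, 84, 84, 124, 182, 193, 191, 142, 118, 148, 151, 149, 151, 152, 151, 151, 152, 123, 112, 144, 160, 159, 159, 158, 157, 161, 112, 93]
```

Run:
```python
from h import *
a=plane("side",(234.4,158.6),.054);b=plane("side",(234.4,181.6),.054);print("side far/near",a.round(4),b.round(4),((a+b)/2).round(4),np.linalg.norm(a-b))
a=plane("side",(209.6,170),.054);b=plane("side",(259.6,170),.054);print(((a+b)/2).round(4))
S=cv2.imread("pics/side2.png");g=cv2.cvtColor(S,cv2.COLOR_BGR2HSV)
for y in(145,150,152,153,154,155,156,157,158):print(y,[int(v) for v in g[y,226:241,1]],[int(v) for v in g[y,226:241,0]])
gr=cv2.cvtColor(S,cv2.COLOR_BGR2GRAY);
for x in (234,235):print([int(v) for v in gr[150:186,x]])
print([int(v) for v in g[163,200:270,1]],[int(v) for v in g[168,200:270,1]])
```

```text
side far/near [0.5442 0.2702 0.054 ] [0.5165 0.1569 0.054 ] [0.5303 0.2136 0.054 ] 0.11673897205846176
[0.5304 0.2111 0.054 ]
145 [155, 154, 156, 180, 188, 190, 189, 191, 190, 176, 152, 153, 155, 154, 156] [14, 15, 15, 19, 19, 19, 19, 19, 19, 18, 15, 14, 14, 14, 15]
150 [151, 151, 156, 168, 188, 189, 191, 191, 190, 188, 162, 151, 152, 153, 152] [14, 14, 15, 17, 19, 19, 19, 19, 19, 19, 16, 15, 15, 15, 14]
152 [154, 152, 152, 161, 184, 190, 187, 193, 192, 190, 169, 153, 155, 154, 153] [14, 14, 15, 16, 19, 20, 19, 19, 19, 19, 17, 14, 14, 14, 15]
153 [155, 154, 155, 162, 184, 186, 188, 193, 191, 195, 166, 154, 153, 153, 151] [14, 14, 15, 16, 19, 19, 19, 19, 19, 20, 17, 15, 15, 14, 14]
154 [152, 154, 153, 159, 184, 189, 192, 192, 192, 190, 168, 154, 157, 152, 153] [14, 14, 15, 16, 19, 19, 19, 19, 19, 19, 17, 15, 15, 14, 15]
155 [155, 155, 152, 157, 176, 190, 189, 190, 193, 184, 165, 153, 152, 153, 154] [15, 15, 14, 15, 18, 19, 19, 19, 19, 19, 16, 14, 15, 14, 15]
156 [154, 155, 152, 157, 160, 171, 179, 178, 178, 167, 155, 153, 151, 151, 151] [15, 15, 14, 15, 16, 17, 18, 18, 18, 17, 15, 15,
[... 519 characters left out ...]
5, 147, 155, 155, 183, 192, 167, 154, 153, 153, 151, 149, 148, 147, 112, 157, 188, 167, 154, 152, 158, 153, 150, 145, 130, 124, 123, 123]
[144, 145, 141, 142, 145, 143, 144, 144, 145, 144, 143, 147, 146, 146, 151, 124, 70, 38, 20, 15, 16, 18, 15, 13, 11, 13, 7, 6, 8, 8, 8, 7, 4, 4, 8, 7, 5, 8, 8, 7, 7, 7, 9, 8, 7, 12, 14, 16, 15, 18, 15, 16, 15, 16, 30, 68, 128, 155, 153, 151, 152, 153, 156, 149, 146, 153, 153, 153, 149, 152] [145, 147, 143, 143, 145, 147, 144, 144, 144, 144, 51, 17, 15, 15, 17, 17, 17, 14, 13, 7, 7, 7, 7, 6, 6, 6, 5, 8, 8, 8, 8, 6, 8, 8, 7, 7, 5, 7, 9, 8, 6, 6, 5, 8, 6, 7, 7, 7, 7, 5, 10, 14, 17, 17, 13, 13, 15, 16, 41, 111, 153, 153, 153, 154, 153, 154, 152, 150, 147, 153]
```

```bash
python3 -m handwheel '[[[0,0,0,-0.0305,0.005,0,0],[0,0,0,0,0,0.016,0],[0,0,0,0,0,0.014,0],[0,0,0,0,0,0,0],[0,0,0,0,0,0,0]]]'
python3 -m handwheel '[[[0,0,0,0,0,0.002,0],[0,0,0,0,0,0.002,0]]]'
python3 -m handwheel '[[[0,0,0,0,0,0.002,0],[0,0,0,0,0,0.002,0]]]'
```

```text
time_s: 5.5
tcp_pos: [0.5598, 0.2121, 0.1306]
ee_rot: [[-1.0, 0.001, -0.0], [0.001, 1.0, -0.001], [0.0, -0.001, -1.0]]
wrist_force: [-0.3, -0.5, -1.7]
gripper_width: 0.177
gripper_force: 30.0
time_s: 5.7
tcp_pos: [0.5601, 0.2133, 0.1275]
ee_rot: [[-1.0, 0.0, 0.002], [0.0, 1.0, 0.001], [-0.002, 0.001, -1.0]]
wrist_force: [-0.3, -0.3, -2.0]
gripper_width: 0.176
gripper_force: 30.0
time_s: 5.9
tcp_pos: [0.5597, 0.2134, 0.1227]
ee_rot: [[-1.0, -0.0, 0.0], [-0.0, 1.0, 0.0], [-0.0, 0.0, -1.0]]
wrist_force: [0.4, -0.0, -1.6]
gripper_width: 0.174
gripper_force: 30.0
```

```bash
python3 -m handwheel '[[[0,0,0,0,0,0.001,0],[0,0,0,0,0,0.001,0]]]'
python3 - <<'E'
from h import *
S=cams.capture("side")
s=r.sense();p=np.array(s["tcp_pos"]);print(p,s["wrist_force"])
cv2.imwrite("pics/near3.png",cv2.resize(S[120:210,180:290],None,fx=6,fy=6,interpolation=cv2.INTER_CUBIC)[:,:,::-1])
E
```

```text
time_s: 6.1
tcp_pos: [0.5599, 0.2134, 0.1213]
ee_rot: [[-1.0, -0.001, 0.001], [-0.001, 1.0, -0.0], [-0.001, -0.0, -1.0]]
wrist_force: [-1.9, 0.3, 2.8]
gripper_width: 0.178
gripper_force: 30.0
[0.55981933 0.21343734 0.12112982] [-0.14892949  0.1937838   1.31995099]
```

View pics/near3.png

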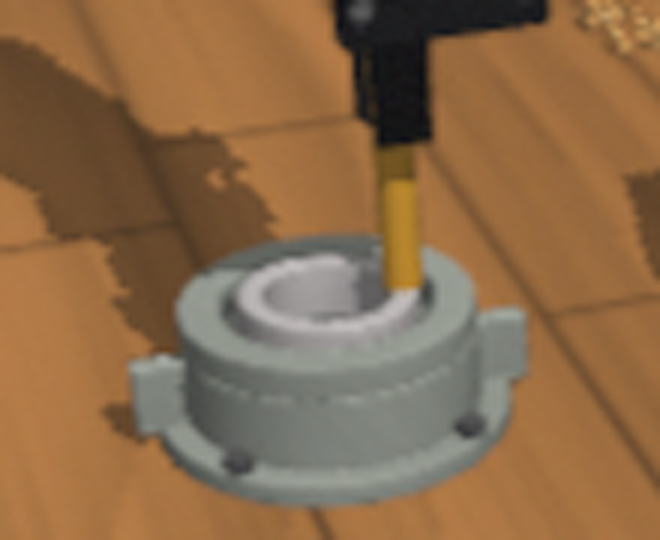

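The picture shows the drift standing on the cup's right (+x) rim, at crop (402,288), with light contact. The tip height there is 55.5 mm. I go to the opposite side at the same height.

```bash
python3 -m handwheel '[[[0,0,0,0,0,-0.012,0],[0,0,0,0.03,0,0,0],[0,0,0,0.03,0,0,0],[0,0,0,0,0,0.003,0],[0,0,0,0,0,0.002,0],[0,0,0,0,0,0.002,0],[0,0,0,0,0,0.002,0]]]'
python3 -m handwheel '[[[0,0,0,0,0,0.0015,0],[0,0,0,0,0,0.0015,0]]]'
```

```text
time_s: 6.85
tcp_pos: [0.5005, 0.2135, 0.1234]
ee_rot: [[-1.0, 0.0, 0.0], [0.0, 1.0, 0.0], [-0.0, 0.0, -1.0]]
wrist_force: [-0.3, 1.1, 0.6]
gripper_width: 0.174
gripper_force: 30.0
time_s: 7.05
tcp_pos: [0.5005, 0.2135, 0.1212]
ee_rot: [[-1.0, -0.0, 0.001], [-0.0, 1.0, 0.0], [-0.001, 0.0, -1.0]]
wrist_force: [-1.6, -0.1, 5.6]
gripper_width: 0.175
gripper_force: 30.0
```

```bash
python3 -m handwheel '[[[0,0,0,0,0,-0.012,0],[0,0,0,-0.015,0.015,0,0],[0,0,0,-0.015,0.015,0,0],[0,0,0,0,0,0.003,0],[0,0,0,0,0,0.002,0],[0,0,0,0,0,0.002,0],[0,0,0,0,0,0.002,0],[0,0,0,0,0,0.0015,0],[0,0,0,0,0,0.0015,0]]]'
python3 -m handwheel '[[[0,0,0,0,0,-0.012,0],[0,0,0,0,-0.03,0,0],[0,0,0,0,-0.03,0,0],[0,0,0,0,0,0.003,0],[0,0,0,0,0,0.002,0],[0,0,0,0,0,0.002,0],[0,0,0,0,0,0.002,0],[0,0,0,0,0,0.0015,0],[0,0,0,0,0,0.0015,0]]]'
```

```text
time_s: 7.95
tcp_pos: [0.5295, 0.2431, 0.1205]
ee_rot: [[-1.0, -0.0, -0.0], [-0.0, 1.0, -0.0], [0.0, -0.0, -1.0]]
wrist_force: [-0.3, -0.3, -1.6]
gripper_width: 0.173
gripper_force: 30.0
time_s: 8.85
tcp_pos: [0.5299, 0.1839, 0.1207]
ee_rot: [[-1.0, -0.001, 0.0], [-0.001, 1.0, -0.0], [-0.0, -0.0, -1.0]]
wrist_force: [-1.7, 0.9, 2.2]
gripper_width: 0.18
gripper_force: 30.0
```

```bash
python3 -m handwheel '[[[0,0,0,0,0,-0.012,0],[0,0,0,0,0.03,0,0],[0,0,0,0,0.03,0,0],[0,0,0,0,0,0.008,0],[0,0,0,0,0,0.003,0],[0,0,0,0,0,0.002,0],[0,0,0,0,0,0.002,0]]]'
python3 -m handwheel '[[[0,0,0,0,0,-0.012,0],[0,0,0,0,-0.03,0,0],[0,0,0,0,-0.03,0,0],[0,0,0,0,0,0.006,0],[0,0,0,0,0,0.002,0],[0,0,0,0,0,0.002,0],[0,0,0,0,0,0.002,0]]]'
python3 -m handwheel '[[[0,0,0,0,0,-0.012,0],[0,0,0,-0.015,0.015,0,0],[0,0,0,-0.015,0.015,0,0],[0,0,0,0,0,0.006,0],[0,0,0,0,0,0.002,0],[0,0,0,0,0,0.002,0],[0,0,0,0,0,0.002,0]]]'
python3 -m handwheel '[[[0,0,0,0,0,-0.012,0],[0,0,0,0.03,0,0,0],[0,0,0,0.03,0,0,0],[0,0,0,0,0,0.006,0],[0,0,0,0,0,0.002,0],[0,0,0,0,0,0.002,0],[0,0,0,0,0,0.002,0]]]'
```

```text
time_s: 9.55
tcp_pos: [0.5296, 0.2428, 0.1185]
ee_rot: [[-1.0, 0.0, -0.0], [0.0, 1.0, -0.0], [0.0, -0.0, -1.0]]
wrist_force: [-3.0, 0.3, 5.2]
gripper_width: 0.178
gripper_force: 30.0
time_s: 10.25
tcp_pos: [0.5303, 0.1837, 0.1185]
ee_rot: [[-1.0, -0.002, 0.001], [-0.002, 1.0, -0.001], [-0.001, -0.001, -1.0]]
wrist_force: [-1.0, -1.2, 3.9]
gripper_width: 0.173
gripper_force: 30.0
time_s: 10.95
tcp_pos: [0.5591, 0.213, 0.1175]
ee_rot: [[-1.0, -0.0, -0.001], [-0.0, 1.0, -0.0], [0.001, -0.0, -1.0]]
wrist_force: [-0.7, -0.2, -0.5]
gripper_width: 0.177
gripper_force: 30.0
time_s: 11.65
tcp_pos: [0.5008, 0.2136, 0.1181]
ee_rot: [[-1.0, -0.0, 0.001], [-0.0, 1.0, 0.0], [-0.001, 0.0, -1.0]]
wrist_force: [-1.7, -0.1, 4.6]
gripper_width: 0.175
gripper_force: 30.0
```

```bash
python3 -m handwheel '[[[0,0,0,0,0,-0.012,0],[0,0,0,-0.03,0,0,0],[0,0,0,-0.03,0,0,0],[0,0,0,0,0,0.006,0],[0,0,0,0,0,0.004,0],[0,0,0,0,0,0.002,0],[0,0,0,0,0,0.002,0]]]'
python3 -m handwheel '[[[0,0,0,0,0,-0.012,0],[0,0,0,0.03,0,0,0],[0,0,0,0.03,0,0,0],[0,0,0,0,0,0.006,0],[0,0,0,0,0,0.002,0],[0,0,0,0,0,0.002,0],[0,0,0,0,0,0.002,0]]]'
python3 -m handwheel '[[[0,0,0,0,0,-0.012,0],[0,0,0,-0.015,0.015,0,0],[0,0,0,-0.015,0.015,0,0],[0,0,0,0,0,0.006,0],[0,0,0,0,0,0.002,0],[0,0,0,0,0,0.002,0],[0,0,0,0,0,0.002,0]]]'
python3 -m handwheel '[[[0,0,0,0,0,-0.012,0],[0,0,0,0,-0.03,0,0],[0,0,0,0,-0.03,0,0],[0,0,0,0,0,0.006,0],[0,0,0,0,0,0.002,0],[0,0,0,0,0,0.002,0],[0,0,0,0,0,0.002,0]]]'
```

```text
time_s: 12.35
tcp_pos: [0.5591, 0.2129, 0.1162]
ee_rot: [[-1.0, -0.001, -0.001], [-0.001, 1.0, -0.001], [0.001, -0.001, -1.0]]
wrist_force: [-1.0, -1.1, 4.1]
gripper_width: 0.174
gripper_force: 30.0
time_s: 13.05
tcp_pos: [0.5008, 0.2138, 0.1164]
ee_rot: [[-1.0, -0.0, 0.001], [-0.0, 1.0, 0.001], [-0.001, 0.001, -1.0]]
wrist_force: [-2.2, -0.2, 5.4]
gripper_width: 0.176
gripper_force: 30.0
time_s: 13.75
tcp_pos: [0.5294, 0.2428, 0.1155]
ee_rot: [[-1.0, 0.0, -0.0], [0.0, 1.0, -0.0], [0.0, -0.0, -1.0]]
wrist_force: [-0.4, -0.5, 2.0]
gripper_width: 0.173
gripper_force: 30.0
time_s: 14.45
tcp_pos: [0.5301, 0.1841, 0.116]
ee_rot: [[-1.0, -0.001, 0.001], [-0.001, 1.0, 0.0], [-0.001, 0.0, -1.0]]
wrist_force: [-0.5, -0.6, 4.3]
gripper_width: 0.174
gripper_force: 30.0
```

```bash
python3 -m handwheel '[[[0,0,0,0,0,-0.012,0],[0,0,0,0,0.03,0,0],[0,0,0,0,0.03,0,0],[0,0,0,0,0,0.008,0],[0,0,0,0,0,0.003,0],[0,0,0,0,0,0.0015,0],[0,0,0,0,0,0.001,0]]]'
python3 -m handwheel '[[[0,0,0,0,0,-0.012,0],[0,0,0,0,-0.03,0,0],[0,0,0,0,-0.03,0,0],[0,0,0,0,0,0.008,0],[0,0,0,0,0,0.0015,0],[0,0,0,0,0,0.0015,0],[0,0,0,0,0,0.001,0]]]'
```

```text
time_s: 15.15
tcp_pos: [0.5296, 0.243, 0.1147]
ee_rot: [[-1.0, 0.0, -0.0], [0.0, 1.0, 0.0], [0.0, 0.0, -1.0]]
wrist_force: [-2.2, 1.5, 3.3]
gripper_width: 0.178
gripper_force: 30.0
time_s: 15.85
tcp_pos: [0.5302, 0.1836, 0.1148]
ee_rot: [[-1.0, -0.001, 0.001], [-0.001, 1.0, -0.001], [-0.001, -0.001, -1.0]]
wrist_force: [-0.4, -1.0, 3.5]
gripper_width: 0.178
gripper_force: 30.0
```

```bash
python3 -m handwheel '[[[0,0,0,0,0,-0.012,0],[0,0,0,-0.015,0.015,0,0],[0,0,0,-0.015,0.015,0,0],[0,0,0,0,0,0.008,0],[0,0,0,0,0,0.0015,0],[0,0,0,0,0,0.0015,0],[0,0,0,0,0,0.001,0]]]'
python3 -m handwheel '[[[0,0,0,0,0,-0.012,0],[0,0,0,0.03,0,0,0],[0,0,0,0.03,0,0,0],[0,0,0,0,0,0.008,0],[0,0,0,0,0,0.0015,0],[0,0,0,0,0,0.0015,0],[0,0,0,0,0,0.001,0]]]'
```

```text
time_s: 16.55
tcp_pos: [0.5592, 0.213, 0.1141]
ee_rot: [[-1.0, -0.0, -0.0], [-0.0, 1.0, -0.0], [0.0, -0.0, -1.0]]
wrist_force: [-0.3, 0.1, 0.5]
gripper_width: 0.172
gripper_force: 30.0
time_s: 17.25
tcp_pos: [0.5008, 0.2136, 0.1146]
ee_rot: [[-1.0, -0.0, 0.001], [-0.0, 1.0, 0.0], [-0.001, 0.0, -1.0]]
wrist_force: [-1.9, -0.2, 2.4]
gripper_width: 0.176
gripper_force: 30.0
```

```bash
python3 -m handwheel '[[[0,0,0,0,0,-0.012,0],[0,0,0,-0.03,0,0,0],[0,0,0,-0.03,0,0,0],[0,0,0,0,0,0.009,0],[0,0,0,0,0,0.002,0],[0,0,0,0,0,0.0015,0],[0,0,0,0,0,0.0015,0]]]'
python3 -m handwheel '[[[0,0,0,0,0,-0.012,0],[0,0,0,0.03,0,0,0],[0,0,0,0.03,0,0,0],[0,0,0,0,0,0.007,0],[0,0,0,0,0,0.002,0],[0,0,0,0,0,0.0015,0],[0,0,0,0,0,0.0015,0]]]'
```

```text
time_s: 17.95
tcp_pos: [0.5641, 0.2146, 0.1183]
ee_rot: [[-1.0, -0.003, 0.011], [-0.003, 1.0, 0.003], [-0.011, 0.003, -1.0]]
wrist_force: [-1.6, -1.9, 20.8]
gripper_width: 0.175
gripper_force: 30.0
time_s: 18.65
tcp_pos: [0.4999, 0.2133, 0.1126]
ee_rot: [[-1.0, 0.0, -0.001], [0.0, 1.0, -0.001], [0.001, -0.001, -1.0]]
wrist_force: [-2.9, 0.6, 5.1]
gripper_width: 0.174
gripper_force: 30.0
```

```bash
python3 -m handwheel '[[[0,0,0,0,0,-0.012,0],[0,0,0,-0.015,0.015,0,0],[0,0,0,-0.015,0.015,0,0],[0,0,0,0,0,0.007,0],[0,0,0,0,0,0.002,0],[0,0,0,0,0,0.0015,0],[0,0,0,0,0,0.0015,0]]]'
python3 -m handwheel '[[[0,0,0,0,0,-0.012,0],[0,0,0,0,-0.03,0,0],[0,0,0,0,-0.03,0,0],[0,0,0,0,0,0.007,0],[0,0,0,0,0,0.002,0],[0,0,0,0,0,0.0015,0],[0,0,0,0,0,0.0015,0]]]'
```

```text
time_s: 19.35
tcp_pos: [0.5294, 0.2429, 0.112]
ee_rot: [[-1.0, 0.0, -0.0], [0.0, 1.0, -0.0], [0.0, -0.0, -1.0]]
wrist_force: [-0.8, -0.4, -0.4]
gripper_width: 0.179
gripper_force: 30.0
time_s: 20.05
tcp_pos: [0.5301, 0.1841, 0.1125]
ee_rot: [[-1.0, -0.001, 0.001], [-0.001, 1.0, 0.0], [-0.001, 0.0, -1.0]]
wrist_force: [0.3, -1.3, 3.0]
gripper_width: 0.176
gripper_force: 30.0
```

Something blocked the +x push: 20.8 N with the TCP 4 mm off. I lift and check the drift in the grip.

```bash
python3 -m handwheel '[[[0,0,0,0,0,-0.02,0],[0,0,0,0,0.015,-0.01,0],[0,0,0,0,0.015,0,0],[0,0,0,0,0,0,0]]]'
python3 - <<'E'
from h import *
S=cams.capture("side");cv2.imwrite("pics/side4.png",S[:,:,::-1])
s=r.sense();p=np.array(s["tcp_pos"]);print(p,s["wrist_force"],s["moment"])
tip=p-[0,0,.0657];print("tip px",proj("side",tip).round(1))
h=cv2.cvtColor(S,cv2.COLOR_RGB2HSV)
a,b=proj("side",p-[0,0,.01]),proj("side",tip)
for y in range(int(a[1]),int(b[1])+5):
    x=[x for x in range(int(b[0])-12,int(b[0])+13) if 17<=h[y,x,0]<=30 and h[y,x,1]>165]
    print(y,x[:1],x[-1:],len(x),end=' | ')
cv2.imwrite("pics/near4.png",cv2.resize(S[80:210,170:300],None,fx=4.5,fy=4.5,interpolation=cv2.INTER_CUBIC)[:,:,::-1])
E
```

```text
time_s: 20.45
tcp_pos: [0.5299, 0.2161, 0.142]
ee_rot: [[-1.0, -0.003, 0.001], [-0.003, 1.0, 0.001], [-0.001, 0.001, -1.0]]
wrist_force: [-0.5, -0.1, -3.0]
gripper_width: 0.181
gripper_force: 30.0
[0.52926734 0.21497845 0.14138493] [ 0.31654691 -0.74730399 -2.22786894] [-0.06426977  0.0235035   0.01046079]
tip px [233.1 161.1]
138 [229] [234] 6 | 139 [229] [234] 6 | 140 [229] [234] 6 | 141 [229] [235] 7 | 142 [229] [234] 6 | 143 [229] [235] 7 | 144 [229] [235] 7 | 145 [229] [235] 7 | 146 [230] [235] 6 | 147 [229] [236] 8 | 148 [230] [236] 7 | 149 [230] [236] 7 | 150 [230] [236] 7 | 151 [230] [236] 7 | 152 [230] [236] 7 | 153 [230] [236] 7 | 154 [230] [236] 7 | 155 [230] [236] 7 | 156 [230] [236] 7 | 157 [231] [236] 6 | 158 [231] [236] 6 | 159 [231] [236] 6 | 160 [232] [236] 5 | 161 [] [] 0 | 162 [] [] 0 | 163 [] [] 0 | 164 [] [] 0 | 165 [] [] 0 |
```

View pics/near4.png

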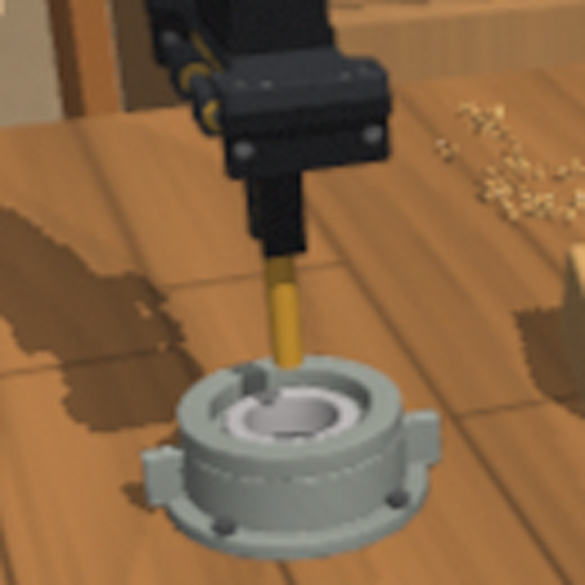

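The drift is still upright in the grip. It slipped up about 1.4 mm when it landed on the housing edge because of sideways overshoot. From now on I lift higher and let the sideways move settle before going down.

```bash
python3 -m handwheel '[[[0,0,0,-0.029,-0.001,0,0],[0,0,0,0,0,0,0],[0,0,0,0,0,0.012,0],[0,0,0,0,0,0.0115,0],[0,0,0,0,0,0.002,0],[0,0,0,0,0,0.002,0],[0,0,0,0,0,0.0015,0]]]'
```

```text
time_s: 21.2
tcp_pos: [0.5586, 0.2124, 0.113]
ee_rot: [[-1.0, -0.001, 0.0], [-0.001, 1.0, -0.0], [-0.0, -0.0, -1.0]]
wrist_force: [-0.1, 0.6, -2.4]
gripper_width: 0.178
gripper_force: 30.0
```

```bash
python3 -m handwheel '[[[0,0,0,0,0,0.001,0],[0,0,0,0,0,0.001,0]]]'
```

```text
time_s: 21.4
tcp_pos: [0.5589, 0.2125, 0.1118]
ee_rot: [[-1.0, -0.0, 0.001], [-0.0, 1.0, 0.0], [-0.001, 0.0, -1.0]]
wrist_force: [-1.9, 0.2, 2.0]
gripper_width: 0.179
gripper_force: 30.0
```

```bash
python3 -m handwheel '[[[0,0,0,0,0,-0.016,0],[0,0,0,0.029,0.0005,0,0],[0,0,0,0.029,0.0005,0,0],[0,0,0,0,0,0,0],[0,0,0,0,0,0.01,0],[0,0,0,0,0,0.004,0],[0,0,0,0,0,0.002,0],[0,0,0,0,0,0.002,0]]]'
python3 -m handwheel '[[[0,0,0,0,0,-0.016,0],[0,0,0,-0.0145,0.0145,0,0],[0,0,0,-0.0145,0.0145,0,0],[0,0,0,0,0,0,0],[0,0,0,0,0,0.01,0],[0,0,0,0,0,0.003,0],[0,0,0,0,0,0.0015,0],[0,0,0,0,0,0.0015,0]]]'
```

```text
time_s: 22.2
tcp_pos: [0.5012, 0.2133, 0.1094]
ee_rot: [[-1.0, -0.0, -0.0], [-0.0, 1.0, -0.0], [0.0, -0.0, -1.0]]
wrist_force: [-3.2, -0.2, 8.8]
gripper_width: 0.174
gripper_force: 30.0
time_s: 23.0
tcp_pos: [0.5289, 0.2414, 0.1093]
ee_rot: [[-1.0, -0.0, -0.002], [-0.0, 1.0, -0.002], [0.002, -0.002, -1.0]]
wrist_force: [-3.4, -1.6, 7.1]
gripper_width: 0.174
gripper_force: 30.0
```

```bash
python3 -m handwheel '[[[0,0,0,0,0,-0.016,0],[0,0,0,0,-0.029,0,0],[0,0,0,0,-0.029,0,0],[0,0,0,0,0,0,0],[0,0,0,0,0,0.01,0],[0,0,0,0,0,0.003,0],[0,0,0,0,0,0.0015,0],[0,0,0,0,0,0.0015,0]]]'
python3 -m handwheel '[[[0,0,0,0,0,-0.016,0],[0,0,0,-0.0145,0.0145,0,0],[0,0,0,-0.0145,0.0145,0,0],[0,0,0,0,0,0,0],[0,0,0,0,0,0.01,0],[0,0,0,0,0,0.003,0],[0,0,0,0,0,0.0015,0],[0,0,0,0,0,0.0015,0]]]'
```

```text
time_s: 23.8
tcp_pos: [0.5296, 0.1846, 0.1094]
ee_rot: [[-1.0, -0.002, -0.001], [-0.002, 1.0, -0.001], [0.001, -0.001, -1.0]]
wrist_force: [-3.2, -1.3, 7.3]
gripper_width: 0.181
gripper_force: 30.0
time_s: 24.6
tcp_pos: [0.5579, 0.2127, 0.1094]
ee_rot: [[-1.0, -0.0, -0.002], [-0.0, 1.0, -0.001], [0.002, -0.001, -1.0]]
wrist_force: [-3.8, -0.5, 6.4]
gripper_width: 0.177
gripper_force: 30.0
```

```bash
python3 -m handwheel '[[[0,0,0,0,0,0.001,0],[0,0,0,0,0,0.001,0]]]'
```

```text
time_s: 24.8
tcp_pos: [0.5582, 0.2127, 0.1091]
ee_rot: [[-1.0, -0.001, -0.0], [-0.001, 1.0, -0.001], [0.0, -0.001, -1.0]]
wrist_force: [-6.1, -1.0, 11.6]
gripper_width: 0.177
gripper_force: 30.0
```

```bash
python3 -m handwheel '[[[0,0,0,0,0,-0.016,0],[0,0,0,0.0285,0.0005,0,0],[0,0,0,0.0285,0,0,0],[0,0,0,0,0,0,0],[0,0,0,0,0,0.01,0],[0,0,0,0,0,0.003,0],[0,0,0,0,0,0.0015,0],[0,0,0,0,0,0.0015,0],[0,0,0,0,0,0.0005,0]]]'
python3 -m handwheel '[[[0,0,0,0,0,-0.016,0],[0,0,0,-0.0145,0.0145,0,0],[0,0,0,-0.0145,0.0145,0,0],[0,0,0,0,0,0,0],[0,0,0,0,0,0.01,0],[0,0,0,0,0,0.003,0],[0,0,0,0,0,0.0015,0],[0,0,0,0,0,0.0015,0],[0,0,0,0,0,0.0005,0]]]'
```

```text
time_s: 25.7
tcp_pos: [0.5025, 0.2139, 0.109]
ee_rot: [[-1.0, -0.001, 0.001], [-0.001, 1.0, -0.001], [-0.001, -0.001, -1.0]]
wrist_force: [-5.6, -0.6, 17.3]
gripper_width: 0.174
gripper_force: 30.0
time_s: 26.6
tcp_pos: [0.5311, 0.2426, 0.1089]
ee_rot: [[-1.0, -0.001, 0.002], [-0.001, 1.0, -0.0], [-0.002, -0.0, -1.0]]
wrist_force: [-4.8, -0.1, 15.3]
gripper_width: 0.175
gripper_force: 30.0
```

```bash
python3 -m handwheel '[[[0,0,0,0,0,-0.016,0],[0,0,0,0,-0.029,0,0],[0,0,0,0,-0.029,0,0],[0,0,0,0,0,0,0],[0,0,0,0,0,0.01,0],[0,0,0,0,0,0.003,0],[0,0,0,0,0,0.0015,0],[0,0,0,0,0,0.0015,0],[0,0,0,0,0,0.0005,0]]]'
```

```text
time_s: 27.5
tcp_pos: [0.5312, 0.1847, 0.1088]
ee_rot: [[-1.0, -0.003, 0.001], [-0.003, 1.0, -0.003], [-0.001, -0.003, -1.0]]
wrist_force: [-5.5, -3.7, 21.0]
gripper_width: 0.179
gripper_force: 30.0
```

All four spots stop at the same height (0.109) with rising force. I give +x one last firm push, then lift and look.

```bash
python3 -m handwheel '[[[0,0,0,0,0,-0.016,0],[0,0,0,-0.014,0.0145,0,0],[0,0,0,-0.014,0.0145,0,0],[0,0,0,0,0,0,0],[0,0,0,0,0,0.01,0],[0,0,0,0,0,0.003,0],[0,0,0,0,0,0.0015,0],[0,0,0,0,0,0.001,0],[0,0,0,0,0,0.0005,0]]]'
python3 -m handwheel '[[[0,0,0,0,0,-0.02,0],[0,0,0,0,0,-0.03,0],[0,0,0,0,0,0,0],[0,0,0,0,0,0,0]]]'
python3 - <<'E'
from h import *
S=cams.capture("side");cv2.imwrite("pics/side5.png",S[:,:,::-1])
s=r.sense();p=np.array(s["tcp_pos"]);print(p,s["wrist_force"],np.round(s["ee_rot"],4).tolist())
for o in(.0657,.0643,.061):print("tip px",o,proj("side",p-[0,0,o]).round(1))
for o in(.0,.02,.04,.06):print(o,proj("side",p-[0,0,o]).round(1))
h=cv2.cvtColor(S,cv2.COLOR_RGB2HSV);a,b=proj("side",p),proj("side",p-[0,0,.066])
for y in range(int(a[1]),int(b[1])+5):
    x=[x for x in range(int(b[0])-12,int(b[0])+13) if 17<=h[y,x,0]<=30 and h[y,x,1]>165]
    print(y,x[:1],x[-1:],end=' | ')
cv2.imwrite("pics/near5.png",cv2.resize(S[80:210,190:300],None,fx=4.5,fy=4.5,interpolation=cv2.INTER_CUBIC)[:,:,::-1])
E
```

```text
time_s: 28.4
tcp_pos: [0.5592, 0.2144, 0.1088]
ee_rot: [[-1.0, -0.002, 0.003], [-0.002, 1.0, 0.001], [-0.003, 0.001, -1.0]]
wrist_force: [-5.5, 0.1, 16.7]
gripper_width: 0.175
gripper_force: 30.0
time_s: 28.8
tcp_pos: [0.5578, 0.2135, 0.1548]
ee_rot: [[-1.0, 0.0, -0.001], [0.0, 1.0, 0.0], [0.001, 0.0, -1.0]]
wrist_force: [-1.1, 0.4, -2.5]
gripper_width: 0.176
gripper_force: 30.0
[0.5572829  0.2131517  0.15381436] [-0.38013161 -0.19318366 -2.65485783] [[-1.0, 0.0004, -0.0031], [0.0004, 1.0, -0.0011], [0.0031, -0.0011, -1.0]]
tip px 0.0657 [244.7 154.7]
tip px 0.0643 [244.6 154.2]
tip px 0.061 [244.5 152.9]
0.0 [242.7 128.2]
0.02 [243.3 136.5]
0.04 [243.9 144.6]
0.06 [244.5 152.5]
128 [] [] | 129 [] [] | 130 [246] [246] | 131 [241] [246] | 132 [241] [246] | 133 [241] [246] | 134 [241] [246] | 135 [241] [246] | 136 [241] [247] | 137 [241] [247] | 138 [241] [247] | 139 [241] [247] | 140 [241] [247] | 141 [241] [247] | 142 [241] [247] | 143 [241] [248] | 144 [242] [248] | 145 [242] [248] | 146 [242] [248] | 147 [242] [248] | 148 [242] [248] | 149 [242] [248] | 150 [242] [248] | 151 [242] [248] | 152 [242] [248] | 153 [243] [248] | 154 [243] [248] | 155 [244] [247] | 156 [] [] | 157 [] [] | 158 [] [] |
```

View pics/near5.png

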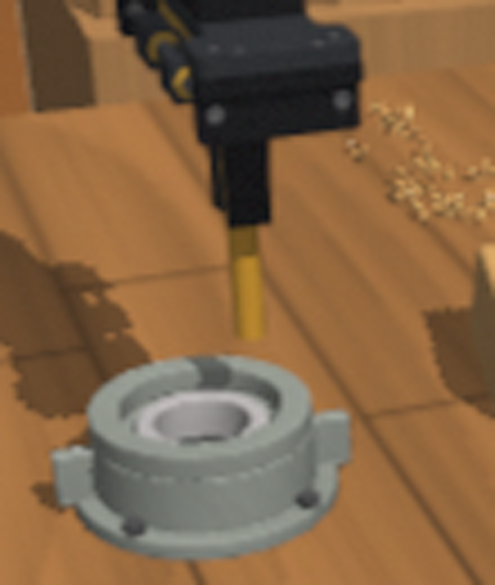

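The picture shows the cup sunk evenly in the recess, centre at crop (203,422), and the drift upright, with its tip at the predicted offset of 64.3 mm. I carry it back to the block.

```bash
python3 -m handwheel '[[[0,0,0,-0.0015,-0.03,-0.005,0],[0,0,0,-0.0015,-0.043,0,0],[0,0,0,-0.0015,-0.043,0,0],[0,0,0,-0.0015,-0.043,0,0],[0,0,0,-0.0015,-0.043,0,0],[0,0,0,-0.0015,-0.043,0,0],[0,0,0,-0.0015,-0.043,0,0],[0,0,0,-0.0015,-0.043,0,0],[0,0,0,-0.0015,-0.043,0,0],[0,0,0,-0.0015,-0.032,0,0],[0,0,0,0,-0.017,0,0],[0,0,0,0,0,0,0]]]'
python3 -m handwheel '[[[0,0,0,0,0,0,0],[0,0,0,0,0,0,0]]]'
```

```text
time_s: 30.05
tcp_pos: [0.5724, -0.2109, 0.1584]
ee_rot: [[-1.0, 0.003, -0.004], [0.003, 1.0, 0.001], [0.004, 0.001, -1.0]]
wrist_force: [0.4, 0.6, -3.1]
gripper_width: 0.18
gripper_force: 30.0
time_s: 30.25
tcp_pos: [0.5735, -0.208, 0.1599]
ee_rot: [[-1.0, -0.001, -0.001], [-0.001, 1.0, 0.0], [0.001, 0.0, -1.0]]
wrist_force: [0.2, 1.1, -2.1]
gripper_width: 0.176
gripper_force: 30.0
```

```bash
python3 -m handwheel '[[[0,0,0,0.001,-0.0015,0.015,0],[0,0,0,0,0,0.02,0],[0,0,0,0,0,0.01,0],[0,0,0,0,0,0,0],[0,0,0,0,0,0,0]]]'
python3 -m handwheel '[[[0,0,0,0,0,0,0]]]'
```

```text
time_s: 30.75
tcp_pos: [0.5733, -0.2103, 0.1161]
ee_rot: [[-1.0, -0.001, 0.001], [-0.001, 1.0, -0.0], [-0.001, -0.0, -1.0]]
wrist_force: [-0.2, 0.0, -2.5]
gripper_width: 0.177
gripper_force: 30.0
time_s: 30.85
tcp_pos: [0.5736, -0.2106, 0.1167]
ee_rot: [[-1.0, -0.001, 0.002], [-0.001, 1.0, -0.001], [-0.002, -0.001, -1.0]]
wrist_force: [0.4, 0.0, -1.7]
gripper_width: 0.179
gripper_force: 30.0
```

Close: x is +1.3 mm and y −0.9 mm off the grasp pose. I correct that and start into the mouth gently.

```bash
python3 -m handwheel '[[[0,0,0,0.001,0.0008,0,0],[0,0,0,0,0,0.003,0],[0,0,0,0,0,0.004,0],[0,0,0,0,0,0.004,0],[0,0,0,0,0,0.004,0]]]'
```

```text
time_s: 31.35
tcp_pos: [0.5716, -0.2099, 0.1001]
ee_rot: [[-1.0, -0.0, -0.0], [-0.0, 1.0, 0.0], [0.0, 0.0, -1.0]]
wrist_force: [-0.1, 0.5, -1.9]
gripper_width: 0.177
gripper_force: 30.0
```

```bash
python3 -m handwheel '[[[0,0,0,0,0,0.005,0],[0,0,0,0,0,0.005,0],[0,0,0,0,0,0.005,0],[0,0,0,0,0,0.002,0],[0,0,0,0,0,0.001,0]]]'
python3 -m handwheel '[[[0,0,0,0,0,0.001,0],[0,0,0,0,0,0.001,0]]]'
```

```text
time_s: 31.85
tcp_pos: [0.5717, -0.2099, 0.0822]
ee_rot: [[-1.0, -0.0, -0.0], [-0.0, 1.0, 0.0], [0.0, 0.0, -1.0]]
wrist_force: [0.8, 0.2, -1.5]
gripper_width: 0.177
gripper_force: 30.0
time_s: 32.05
tcp_pos: [0.5719, -0.2099, 0.0807]
ee_rot: [[-1.0, -0.0, 0.0], [-0.0, 1.0, -0.0], [-0.0, -0.0, -1.0]]
wrist_force: [0.6, 0.3, -1.2]
gripper_width: 0.175
gripper_force: 30.0
```

```bash
python3 -m handwheel '[[[0,0,0,0,0,0.001,0],[0,0,0,0,0,0,0],[0,0,0,0,0,0,0.03],[0,0,0,0,0,0,0.06],[0,0,0,0,0,0,0.06],[0,0,0,0,0,0,0.06],[0,0,0,0,0,0,0.06],[0,0,0,0,0,0,0.06]]]'
python3 -m handwheel '[[[0,0,0,0,0,0,0.06],[0,0,0,0,0,-0.01,0.06],[0,0,0,0,0,-0.03,0.06],[0,0,0,0,0,-0.04,0.06],[0,0,0,0,0,-0.04,0.06],[0,0,0,0.03,0,-0.03,0.06],[0,0,0,0.04,-0.02,0,0.06],[0,0,0,0.04,-0.03,0,0.06],[0,0,0,0.04,-0.03,0,0.06],[0,0,0,0.04,-0.03,0,0.06],[0,0,0,0,0,0,0.06],[0,0,0,0,0,0,0.06]]]'
python3 - <<'E'
from h import *
S=cams.capture("side");T=cams.capture("top")
print(r.sense()["tcp_pos"])
c=cv2.resize(S[130:340,195:405],None,fx=2.4,fy=2.4,interpolation=cv2.INTER_CUBIC);t=cv2.resize(T[205:275,192:262],None,fx=4,fy=4,interpolation=cv2.INTER_CUBIC);u=cv2.resize(T[170:270,370:440],None,fx=3,fy=3,interpolation=cv2.INTER_CUBIC)
o=np.zeros((600,800,3),np.uint8);o[:c.shape[0],:c.shape[1]]=c;o[:280,515:795]=t;o[290:590,515:725]=u
cv2.imwrite("pics/end.png",o[:,:,::-1])
E
```

```text
time_s: 32.85
tcp_pos: [0.5718, -0.21, 0.0795]
ee_rot: [[-1.0, -0.0, -0.0], [-0.0, 1.0, -0.0], [0.0, -0.0, -1.0]]
wrist_force: [-0.1, 0.1, 0.4]
gripper_width: 0.629
gripper_force: 0.0
time_s: 34.05
tcp_pos: [0.3811, -0.3206, 0.2306]
ee_rot: [[-1.0, 0.002, 0.002], [0.002, 1.0, -0.001], [-0.002, -0.001, -1.0]]
wrist_force: [0.5, 0.2, 0.3]
gripper_width: 0.689
gripper_force: 0.0
[ 0.38249901 -0.3197987   0.2301053 ]
```

View pics/end.png

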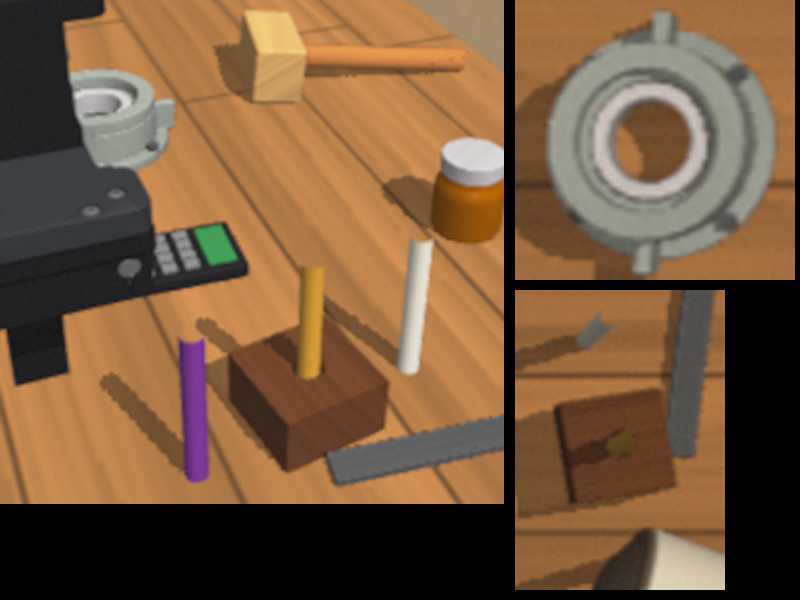

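The drift stands upright in its block as before (side crop (311,320), top crop (620,443)). The cup sits square in the bore (top crop (652,140)), and the other things are where they were. I hand in.

```bash
python3 -c "
from station import r
print(r.finish_job())"
```

```text
the job is handed in; nothing more can be done
None
```

The cup is pressed home on the shoulder (all four sides stopped within about 0.1 mm of each other, highest end-of-push reading about 24 N allowing for the drift's weight), the drift is back upright in its block, and the job was handed in at about 34 s; one push landed on the housing edge at about 23 N and slipped the drift about 1.4 mm in the grip.

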